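Eject a riveting die and trap it on the chute

TASK

Press the black ejector key of the die rack with one fingertip so that the riveting die hops out of its nest, and trap the die with your other finger as it rolls down the short chute, before it rolls off the open end. Only touch it: do not grasp, squeeze or lift the die, and leave everything else on the bench where it is. Finish while still holding the die back: it must be at rest on the chute, past the lip, leaning against your finger.

Things in the scene. Friction and masses are not known exactly. Their poses are not given: they have to be found in the camera images.
- die_rack: Fixed metal rack, base 176 x 76 mm. Origin on the bench right below the lip, on the centre line; x points downhill along the chute, z up. Along x: black key -60 to -29 mm, nest -25 mm to the lip at 0, chute to its open end at +94 mm, all centred on y = 0: fingers spread along x can have one tip over the key and one over the chute. No part of it stands above key and die.
- lip (a point): Middle of the top edge of the lip (3 mm high, 3 mm thick, across the chute's upper end), 39 mm above the bench.
- chute_mid (a point): Point on the chute floor, on the centre line, 40 mm downhill of the lip, 31 mm above the bench. The straight floor falls 7 degrees: 36 mm high at the lip, 33.5 mm at x = 20, 28.6 mm at x = 60. The chute is 47 mm wide between cheeks that rise 6 mm above its floor.
- key_top (a point): Centre of the key's flat top, 31 mm (rack x) by 42 mm (rack y), 44.5 mm uphill of the lip; 46 mm above the bench at rest, 38 mm fully pressed. The walls round it are 37 mm high, so a wide fingertip is not stopped by them.
- eject_key (a joint): Key travel straight down: 0 at rest, 0.008 m fully pressed (hard stop). Sprung: 2 N to start, 4.5 N at the bottom, plus 1.5 N for the die; springs back when let go. A kicker rises as far through the nest floor, lifting the die, which rolls over the lip by itself at 4 to 7 mm of travel and reaches the open end about half a second later.
- die: Riveting die, loose, steel, 0.16 kg, a stepped cylinder 25 mm in diameter, 43 mm long; rolls as a plain 25 mm cylinder. It starts lying across the nest against the lip, axis along the rack's y, 8 mm uphill of the lip and 49.5 mm above the bench. Origin in the middle of its wider end face, z along its axis.
- die_mid (a point): Middle of the die, on its axis: 12.6 mm above the chute floor when it lies there, 12.5 mm uphill of the face of a finger it leans on. Past the lip means over 6 mm downhill of it, so that finger's face must stand at least 20 mm downhill of the lip, its tip lower than the die's axis.
- spare_die: Bystander: a second die of the same kind, standing upright on the bench beside the rack. Origin under its centre.
- ring_gauge: Bystander: knurled steel ring, 42 mm across, 14 mm high, lying beside the rack. Origin under its centre.
- v_block: Bystander: steel V-block 52 x 60 x 42 mm. Origin under its centre.
- marker: Bystander: felt marker, 134 mm long, lying along its x. Origin under its middle.
- centre_punch: Bystander: steel centre punch, 109 mm long, 12 mm thick. Origin under its middle.
- scale_1: Bystander: wooden handle scale 112 x 24 x 8 mm. Origin under its middle.
Things that resemble listed ones, but are neither listed nor needed, are in the scene too. What is shaped like the die but blue is not meant.

How it is judged:
By the outcome, as a careful person would: the job done as asked, in the order asked, and still so for the second after the job is handed in, while the arm keeps its last pose, push and grip.
It also fails if it takes over 35 s, if anything falls off the work surface, if the arm or the gripper's body presses on something with over 40 N, if the wrist force passes 120 N, or if a joint passes its speed limit or range.

ROBOT

A 6-joint arm with a two-finger parallel gripper is mounted at the origin on a cart in front of the work surface, level with it; the furniture and walls round the work are solid. World frame = base frame: x ahead of the robot, y to its left, z up, the work surface at z = 0. Lengths are in mm, angles in degrees, forces in N, time in s.
With the tool pointing down it reaches from about 350 to 850 mm from the base axis. Payload 8.1 kg.
Tool frame: the origin (TCP) lies at the very end of the fingers, on their centre line; the grasp point (between the pads) lies 19 mm behind it; z points along the fingers, y is the line along which they close (so a half turn about z gives the same grasp; the last joint's range is limited). The gripper opens to 85 mm and grips with 20 to 120 N. Pads are 22 mm wide; open, the fingers measure 114 mm over their backs; the gripper's body (76 mm by 85 mm) begins 54 mm behind the grasp point. The pads swing forward as they close: fully open they stand 13 mm farther back than shut.
Start: joints at [62.773, 7.471, 85.268, -0, 87.261, -4.893], TCP at [227.981, 555.004, 231.292] pointing down, gripper open.
Joint ranges: [-169.43, 169.43], [-51.17, 129.36], [1.28, 143.12], [-76.62, 256.62], [0, 156.53], [-152.29, 152.29]. Speed limits (degrees/s): [136.94, 136.94, 159.86, 180, 180, 180].

INTERFACE

Orientations are given as [roll, pitch, yaw] about the fixed x, y, z axes, in that order (R = Rz(yaw) Ry(pitch) Rx(roll)).
In Python, from bench import sense, eyes, job, models gives the robot as it stands. The module is installed in compiled form; this text tells all that it offers.
- The arm moves only by the tool apply_moves, never from a script. Its argument "rows" is a list of rows, each a list of 6 numbers: the shift along the tool's x, y, z in mm, then the turn, a rotation vector about the tool's x, y, z in rad. In form: [[dx, dy, dz, rx, ry, rz], ...]. A call has exactly 5 rows; each row shifts and turns the commanded pose from where the row before left it, along the tool's axes as they then stand; what a row does not reach is not made up. A row lasts 1/8 s, in which the tool goes at most 62.5 mm and 10.7 degrees, less where a joint would pass 70% of its speed; a pose out of reach is approached as far as the arm can. A call is refused whole if a number of a shift passes 62.5 or a number of a turn 0.188, either way. A call with a gripper value outside its range is refused whole. "fingers" is the finger opening in mm, from 0 to 85.4, set as the call begins (left out, the last holds). The fingers move at their own pace and stop on an object; "grip_force" is the grip in N (left out, the last holds). Time passes only in rows, so rows that do not move let the fingers close, or fill a call up. It gives the time, the measured TCP pose, the force, the opening and the grip force at its end, in the units of the state.
- sense(): the state, without advancing time (a new reading comes with each control period).
- eyes.snapshot(name): name is "scene" or "top"; returns (picture, depth): 480x640x3 uint8, red, green, blue; 480x640 float32, mm along the optical axis (not along the pixel's ray), 0 where there is no reading.
- eyes.get_calibration(name): a dict with "intrinsics" (3x3 intrinsics, pixels), "D" ([k1, k2, p1, p2, k3] as OpenCV has them; the pictures are not rectified), "R" (3x3) and "t" (3): a world point X has camera coordinates R X + t. Camera axes: x right, y down, z forward; pixel columns grow to the right and rows downward; lengths in mm; the calibration is good to about 2 mm. A picture is of the moment at which its call begins. get_calibration takes no time and is no camera call.
- job.hand_in(): hands the job in; it is judged then, once.
Trained networks look in the newest picture that a camera, given by its name, has taken for a name from the list of things; names that differ only in an ending like _2 or _b are one class to them, and where a whole thing is asked for, a point or a joint stands for the part that bears it (a point fixed in the world has none). Each returns a list of dicts, best first, with "confidence" (0 to 1); they miss things now and then, are a little off and sometimes report something else, mostly with a low value. They report only what shows in the picture. A call takes as long as a camera call. They do not tell look-alikes from the thing itself.
- models.boxes_of(name, camera): "xyz" ([x, y, z] in mm, in world coordinates, good to about 4 mm: the middle of the surface that is visible of it).
- models.cut_out(name, camera): "pixels" (480x640 bool, what is visible of it).
- models.place_of(name, camera): "xyz" ([x, y, z] in mm, in world coordinates, good to about 4 mm: a listed point, or the origin of a listed thing).
The state is a dict: "time": time; "joint_pos": joint angles; "qd": joint speeds; "joint_efforts": joint torques, N m; "tool_pos": TCP position; "tcp_rot": TCP orientation; "ft_force": force on the tool from outside, world axes, zero at the start; "wrist_torque": the same for the moment, N m; "finger_gap": finger opening in mm; "grip_force": force on a finger pad.
Only numpy, scipy, OpenCV 4.12 (cv2) and the standard library are available. Lean on these libraries where they do the work, as an engineer would, in place of code of your own. Each camera call takes 0.05 s, during which the arm holds its last target. There are 200 camera calls.

## Working session

There is one attempt and no reset: what is moved stays moved. The work goes in short steps, Python scripts to look and compute and a tool call to move; the robot and the scene stay as the last step left them, time stands still between calls to the robot, and variables do not carry over. Pictures are saved under pics/ and viewed, at most 10 in all, crops included, and the job is handed in when it is done.

Besides the shell and the picture viewer there is one more tool, called as name([rows], argument=value, ...), one row to a line, values as JSON. apply_moves: Moves the arm, as the interface text tells. Its arguments: {"type":"object","properties":{"rows":{"type":"array"},"fingers":{"type":"number"},"grip_force":{"type":"number"}},"required":["rows"]}

```bash
mkdir -p pics; python3 - <<'E'
from bench import sense, eyes, models
import cv2, numpy as np
s=sense();print(s['time'],s['tool_pos'],s['tcp_rot'],s['finger_gap'],s['ft_force'])
for c in ("top","scene"):
    p,d=eyes.snapshot(c);cv2.imwrite(f"pics/{c}1.png",p[:,:,::-1]);np.save(f"{c}1.npy",d)
for c in ("top","scene"):
    for n in ("lip","key_top","chute_mid","die_mid","die_rack","die"):
        print(c,n,[(np.round(r['xyz']),round(r['confidence'],2)) for r in models.place_of(n,c)[:4]])
E
```

```text
0.0 [227.70119364 554.50935921 230.2211119 ] [-1.79892382e+02 -1.06100954e-02  1.57668751e+02] 85.39212406919901 [ 1.05288711 -0.30361921 -0.10251435]
top lip [(array([462.,  39.,  38.]), 0.63)]
top key_top [(array([463.,  91.,  49.]), 0.66)]
top chute_mid [(array([461.,   1.,  33.]), 0.88)]
top die_mid [(array([466.,  50.,  49.]), 0.74), (array([462.,  40.,  -2.]), 0.45), (array([569., -35.,  13.]), 0.44)]
top die_rack [(array([462.,  44.,  -2.]), 0.81)]
top die [(array([441.,  53.,  51.]), 0.47)]
scene lip [(array([458.,  45.,  39.]), 0.65), (array([380.,  52.,  -2.]), 0.21)]
scene key_top [(array([385.,  51.,   2.]), 0.73), (array([464.,  83.,  46.]), 0.63)]
scene chute_mid [(array([457.,  -0.,  31.]), 0.79)]
scene die_mid [(array([566., -34.,  17.]), 0.65), (array([461.,  48.,  50.]), 0.52), (array([460.,   0.,  33.]), 0.45)]
scene die_rack [(array([465.,  44.,  -2.]), 0.59), (array([ 380., -316.,    3.]), 0.47)]
scene die [(array([545., -31.,  10.]), 0.79), (array([445.,  51.,  48.]), 0.46)]
```

View pics/top1.png

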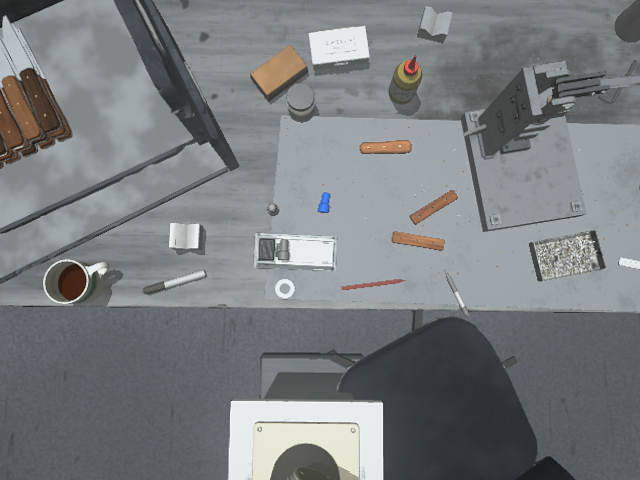

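View pics/scene1.png

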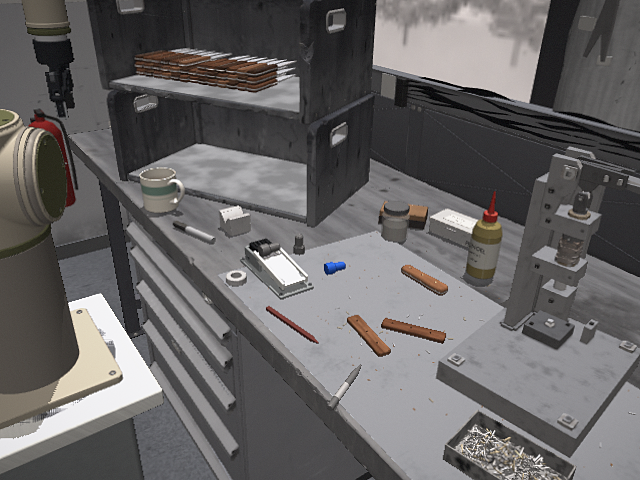

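The top view shows the rack at about (295,251), with the key at (265,249) and the die at (283,249). Three things could be taken for the die: the steel piece in the nest at (283,249), the upright spare at (272,209), and the blue one at (325,202). I choose the one in the nest. Next I'll check it in a crop and measure the rack's pose from depth.

```bash
cat > h.py <<'E'
import numpy as np, cv2
from bench import eyes
def world(c,d):
    k=eyes.get_calibration(c);K,D,R,t=[np.array(k[n],float) for n in("intrinsics","D","R","t")]
    v,u=np.mgrid[0:480,0:640]
    n=cv2.undistortPoints(np.stack([u,v],-1).reshape(-1,1,2).astype(float),K,D).reshape(480,640,2)
    P=np.dstack([n*d[...,None],d]);return (P-t.ravel())@R
def project(c,X):
    k=eyes.get_calibration(c);R=np.array(k["R"],float)
    return cv2.projectPoints(np.array(X,float),cv2.Rodrigues(R)[0],np.array(k["t"],float),np.array(k["intrinsics"],float),np.array(k["D"],float))[0][:,0]
E
python3 - <<'E'
from h import *
for c in("top","scene"):
    d=np.load(c+"1.npy");im=cv2.imread(f"pics/{c}1.png");W=world(c,d)
    ok=(d>0)&(abs(W[...,0]-462)<60)&(abs(W[...,1]-30)<130)
    print(c,"bench z",np.median(W[ok&(W[...,2]<8)][:,2]))
    r=ok&(W[...,2]>15)&(W[...,2]<60)
    n,l,st,_=cv2.connectedComponentsWithStats(r.astype(np.uint8))
    i=1+np.argmax(st[1:,4]);m=l==i;P=W[m]
    print(st[i],cv2.minAreaRect(P[:,:2].astype(np.float32)),P.min(0),P.max(0))
    g=im.max(2);k=m&(g<60);Q=W[k];print("dark",k.sum(),Q.mean(0),np.percentile(Q,[5,95],axis=0).round(1))
    h=m&(W[...,2]>50);print("high",W[h].mean(0),np.percentile(W[h],[2,98],axis=0).round(1))
    # height profile along y near centre
    for y in range(120,-70,-8):
        q=m&(abs(W[...,1]-y)<4)&(abs(W[...,0]-462)<12)
        if q.any():print(y,W[q][:,2].mean().round(1),g[q].mean().round(),end=' | ')
    print()
    x,y,w,hh=st[i][:4];cr=im[y-12:y+hh+12,x-12:x+w+12];f=min(700/cr.shape[1],290/cr.shape[0])
    cr=cv2.resize(cr,None,fx=f,fy=f,interpolation=cv2.INTER_CUBIC);print(x,y,f)
    a=cr if c=="top" else a; b=cr
H=[cv2.copyMakeBorder(q,0,0,0,720-q.shape[1],cv2.BORDER_CONSTANT) for q in(a,b)]
cv2.imwrite("pics/crop1.png",np.vstack(H))
E
```

```text
top bench z 0.3648974121152212
[ 255  235   78   32 2096] ((461.32696533203125, 29.636333465576172), (160.4283447265625, 62.05622100830078), 88.00924682617188) [429.51101389 -50.64913534  15.65848484] [494.31494075 110.55931017  59.97856605]
dark 3 [463.67900245  72.54165655  26.23647243] [[446.1  71.8  20.6]
 [474.5  73.2  30. ]]
high [462.21266964  53.39427672  56.06060616] [[441.4  40.4  50.2]
 [482.6  91.6  59.8]]
112 35.3 209.0 | 104 39.6 155.0 | 96 46.7 106.0 | 88 45.8 102.0 | 80 46.7 112.0 | 72 38.2 113.0 | 64 43.0 124.0 | 56 56.6 134.0 | 48 56.7 141.0 | 40 42.6 159.0 | 32 34.5 240.0 | 24 33.9 239.0 | 16 32.7 239.0 | 8 31.7 239.0 | 0 30.4 239.0 | -8 30.2 239.0 | -16 29.4 239.0 | -24 27.2 239.0 | -32 26.4 240.0 | -40 24.8 239.0 | -48 25.0 239.0 | 
255 235 5.178571428571429
scene bench z -339.78858962408634
[ 245  239   63   51 1643] ((459.9912414550781, 27.779705047607422), (164.23316955566406, 61.378456115722656), 88.6063003540039) [428.00284902 -54.35808082  15.00356477] [490.83008479 110.48557474  59.96714388]
dark 199 [453.38067613  73.47974026  46.43963414] [[439.9  38.8  36. ]
 [477.8  98.4  53.6]]
high [459.68962329  44.54928052  55.59440061] [[440.3  37.1  50.2]
 [481.6  59.7  59.8]]
104 46.8 61.0 | 96 47.6 35.0 | 88 47.8 39.0 | 80 47.7 56.0 | 72 47.8 67.0 | 56 42.4 138.0 | 48 53.7 124.0 | 40 46.3 117.0 | 32 36.4 243.0 | 24 34.7 248.0 | 16 33.8 248.0 | 8 33.1 248.0 | 0 31.6 248.0 | -8 31.0 248.0 | -16 30.0 248.0 | -24 28.9 248.0 | -32 28.0 248.0 | -40 27.0 248.0 | -48 24.9 204.0 | -56 24.8 149.0 | 
245 239 3.8666666666666667
```

View pics/crop1.png

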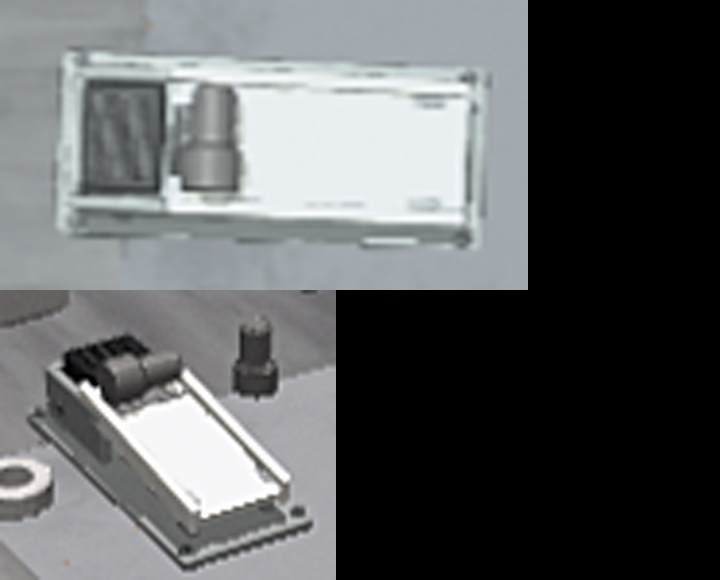

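The crop confirms the steel stepped die lies across the nest beside the black key, with the chute running downhil to the right (world −y). Next I'll fit the axis.

```bash
python3 - <<'E'
from h import *
R={}
for c in("top","scene"):
    d=np.load(c+"1.npy");im=cv2.imread(f"pics/{c}1.png");W=world(c,d);g=im.min(2)
    m=(d>0)&(abs(W[...,0]-462)<45)&(abs(W[...,1]-30)<90)&(W[...,2]>15)&(W[...,2]<62)
    ch=m&(g>215)&(W[...,1]<30)&(W[...,1]>-45)
    pts=[]
    for y in range(-40,30,5):
        q=ch&(abs(W[...,1]-y)<2.5);X=W[q][:,0]
        if len(X)>5: pts.append((y,(X.min()+X.max())/2,np.ptp(X)))
    pts=np.array(pts);p=np.polyfit(pts[:,0],pts[:,1],1);print(c,"centre x=",p, "angle",np.degrees(np.arctan(p[0])),pts[:,2].round())
    P=W[ch];print("floor z(y)",np.polyfit(P[:,1],P[:,2],1))
# key corners in top view, back-projected to z=46
uv=np.array([(85,80),(163,80),(83,190),(162,192)])/5.1786+[243-.4,223-.4]
k=eyes.get_calibration("top");K,D,Rm,t=[np.array(k[n],float) for n in("intrinsics","D","R","t")]
n=cv2.undistortPoints(uv.reshape(-1,1,2),K,D)[:,0];C=-Rm.T@t.ravel()
r=np.c_[n,np.ones(4)]@Rm;Q=C+r*((46-C[2])/r[:,2:]);print(Q.round(1),Q.mean(0))
E
```

```text
top centre x= [2.96880765e-02 4.60430064e+02] angle 1.7005020043260672 [55. 57. 57. 57. 57. 57. 54. 55. 57. 57. 56. 57. 57. 57.]
floor z(y) [ 0.12629632 31.79867542]
scene centre x= [4.04583512e-02 4.59869240e+02] angle 2.316829198362377 [56. 56. 57. 54. 55. 56. 54. 56. 57. 57. 57. 56. 59. 57.]
floor z(y) [ 0.1203471  33.00309963]
[[485.1 101.8  46. ]
 [485.5  70.5  46. ]
 [440.9 101.5  46. ]
 [440.5  70.   46. ]] [463.01276388  85.93386043  46.        ]
```

apply_moves([
  [0,0,0,0,0,-0.1775],
  [0,0,0,0,0,-0.1775],
  [0,-50,0,0,0,0],
  [0,-60,0,0,0,0],
  [0,-60,0,0,0,0],
], fingers=85.4)

```text
time: 1.32
tool_pos: [221.9, 383.6, 231.1]
tcp_rot: [-180.0, 0.0, 178.0]
ft_force: [0.1, -0.7, 1.7]
finger_gap: 85.2
grip_force: 0.0
```

apply_moves([
  [-40,-50,0,0,0,0],
  [-40,-50,0,0,0,0],
  [-40,-50,0,0,0,0],
  [-40,-50,20,0,0,0],
  [-40,-50,20,0,0,0],
])

```text
time: 1.95
tool_pos: [406.6, 137.3, 194.4]
tcp_rot: [180.0, 0.1, 178.0]
ft_force: [0.9, 0.7, -0.6]
finger_gap: 85.3
grip_force: 0.0
```

```bash
python3 -c "
from bench import sense
s=sense();print(s['time'],s['tool_pos'],s['tcp_rot'],s['finger_gap'],s['ft_force'])"
```

```text
1.95 [406.62328877 137.3016566  194.36854678] [1.79957287e+02 1.31101483e-01 1.77996025e+02] 85.29462540959413 [ 0.94646955  0.73584546 -0.56301037]
```

apply_moves([
  [-20,-34,20,0,0,0],
  [-20,-34,30,0,0,0],
  [-11.5,-20,36,0,0,0],
  [0,0,20,0,0,0],
  [0,0,0,0,0,0],
])

```text
time: 2.58
tool_pos: [452.1, 49.0, 86.3]
tcp_rot: [-180.0, -0.2, 178.0]
ft_force: [0.4, 0.5, 0.5]
finger_gap: 85.5
grip_force: 0.0
```

```bash
python3 - <<'E'
from h import *
from bench import sense
s=sense();print(s['time'],s['tool_pos'],s['tcp_rot'],s['ft_force'])
out=[]
for c in("scene","top"):
    p,d=eyes.snapshot(c);np.save(c+"2.npy",d);im=p[:,:,::-1].copy()
    q=s['tool_pos'];W=world(c,d)
    u=project(c,[[461.6,38.5,60]])[0].astype(int);print(c,u)
    m=(d>0)&(abs(W[...,0]-q[0])<16)&(abs(W[...,1]-q[1])<70)&(W[...,2]>64)&(W[...,2]<170)
    for sg,n in((1,'key side'),(-1,'catch side')):
        mm=m&(sg*(W[...,1]-q[1])>30)
        if mm.any():print(n,np.percentile(W[mm],[1,50,99],axis=0).round(1).tolist(),mm.sum())
    x,y=np.clip(u,[80,70],[560,410]);out.append(cv2.resize(im[y-70:y+70,x-80:x+80],None,fx=2.5 if c=="top" else 5,fy=2.5 if c=="top" else 5)[:600,:800])
cv2.imwrite("pics/a2.png",out[0])
E
```

```text
2.575 [452.14366799  48.97015307  86.34226515] [-179.9949726    -0.22014353  177.96507049] [0.40859779 0.46574419 0.52960119]
scene [272 247]
key side [[436.8, 79.6, 101.9], [448.1, 92.3, 133.6], [464.7, 118.3, 169.2]] 320
catch side [[436.5, -20.4, 101.1], [442.9, -3.1, 135.9], [460.3, 12.0, 169.4]] 345
top [288 249]
catch side [[437.1, -19.8, 154.5], [438.5, -18.0, 160.7], [438.7, -14.4, 163.1]] 7
```

View pics/a2.png

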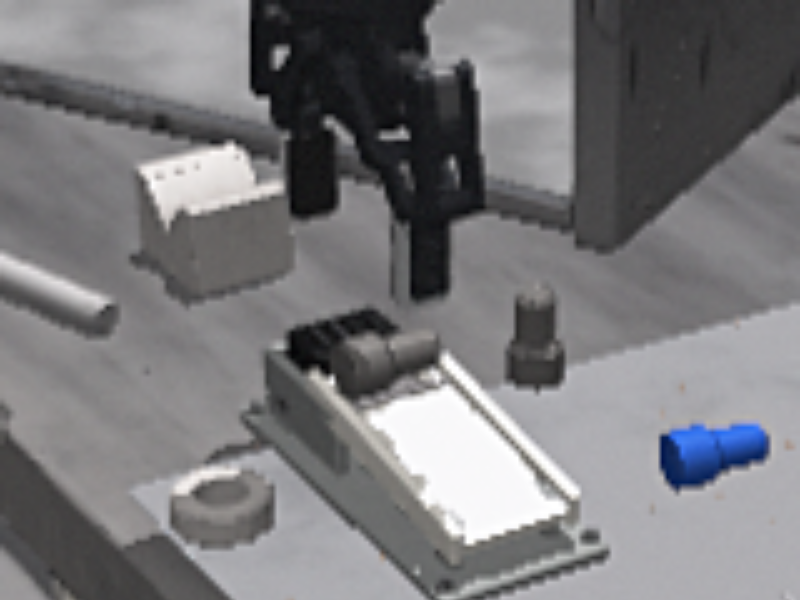

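The picture shows the catch finger at about (425,260) in the crop and the key finger behind it at (310,175). Both are still short of the target and well above the rack. The tips sit about 14 mm above the TCP.

apply_moves([
  [-5,-5,10,0,0,0],
  [-5,-5,10,0,0,0],
  [0,0,10,0,0,0],
  [0,0,5,0,0,0],
  [0,0,0,0,0,0],
])

```text
time: 3.3
tool_pos: [462.7, 39.0, 52.3]
tcp_rot: [180.0, -0.1, 178.0]
ft_force: [0.3, -0.2, 0.3]
finger_gap: 85.5
grip_force: 0.0
```

```bash
python3 - <<'E'
from h import *
from bench import sense
c="scene";p,d=eyes.snapshot(c);s=sense();q=s['tool_pos'];print(s['time'],q,s['tcp_rot'],s['ft_force'])
im=p[:,:,::-1].copy();W=world(c,d)
m=(d>0)&(abs(W[...,0]-q[0])<16)&(abs(W[...,1]-q[1])<70)&(W[...,2]>q[2]+8)&(W[...,2]<q[2]+45)
for sg in(1,-1):
    mm=m&(sg*(W[...,1]-q[1])>30)
    if mm.any():print(np.percentile(W[mm],[1,50,99],axis=0).round(1).tolist(),mm.sum())
cv2.imwrite("pics/a3.png",cv2.resize(im[177:317,192:352],None,fx=5,fy=5)[:600,:800])
E
```

```text
3.35 [463.06303032  39.01741611  52.78640599] [ 1.79998775e+02 -3.67771749e-02  1.78012169e+02] [-0.12903875  0.20321294  0.10059258]
[[452.0, 78.5, 67.3], [462.0, 82.1, 82.8], [475.1, 88.5, 97.0]] 145
[[449.1, -20.4, 66.4], [455.0, -13.3, 84.1], [469.1, -2.0, 97.4]] 149
```

View pics/a3.png

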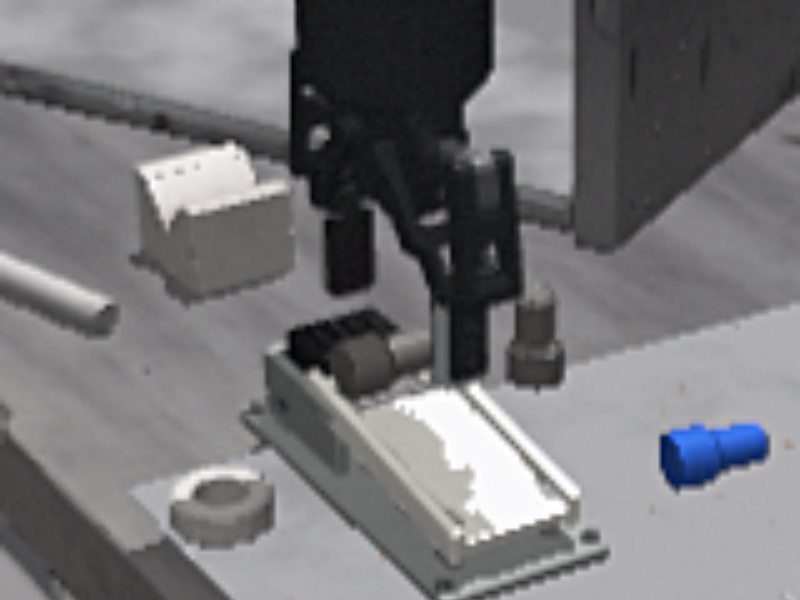

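The key finger is over the key and the catch finger is over the chute on the centre line. Next I go down to contact.

apply_moves([
  [0,0,5,0,0,0],
  [0,0,5,0,0,0],
  [0,0,5,0,0,0],
  [0,0,2,0,0,0],
  [0,0,0,0,0,0],
])

```text
time: 3.98
tool_pos: [463.2, 38.9, 35.8]
tcp_rot: [-180.0, -0.0, 178.0]
ft_force: [-0.2, -0.3, -0.7]
finger_gap: 85.7
grip_force: 0.0
```

apply_moves([
  [0,0,1,0,0,0],
  [0,0,1,0,0,0],
  [0,0,1,0,0,0],
  [0,0,0,0,0,0],
  [0,0,0,0,0,0],
])

```text
time: 4.6
tool_pos: [463.4, 38.9, 33.1]
tcp_rot: [-180.0, 0.0, 178.0]
ft_force: [-0.9, 0.3, 0.2]
finger_gap: 85.4
grip_force: 0.0
```

Next comes the press itself: about 8 mm of key travel, in brisk rows.

apply_moves([
  [0,0,2,0,0,0],
  [0,0,2,0,0,0],
  [0,0,2,0,0,0],
  [0,0,1.5,0,0,0],
  [0,0,0,0,0,0],
])

```text
time: 5.22
tool_pos: [463.5, 38.9, 25.6]
tcp_rot: [180.0, 0.0, 178.0]
ft_force: [0.8, -0.2, 4.2]
finger_gap: 85.6
grip_force: 2.1
```

```bash
python3 - <<'E'
from h import *
from bench import sense,models
c="scene";p,d=eyes.snapshot(c);s=sense();print(s['time'],s['tool_pos'],s['ft_force'])
im=p[:,:,::-1].copy()
cv2.imwrite("pics/a4.png",cv2.resize(im[177:317,192:352],None,fx=5,fy=5)[:600,:800])
print([(r['xyz'].__repr__(),r['confidence']) for r in models.place_of("die_mid",c)[:3]])
E
```

```text
5.275 [463.49834597  38.84845826  25.61652686] [-0.09261997 -8.63679819  2.89847125]
[('[564.7, -33.5, 14.8]', 0.7), ('[460.6, 18.5, 47.7]', 0.44)]
```

View pics/a4.png

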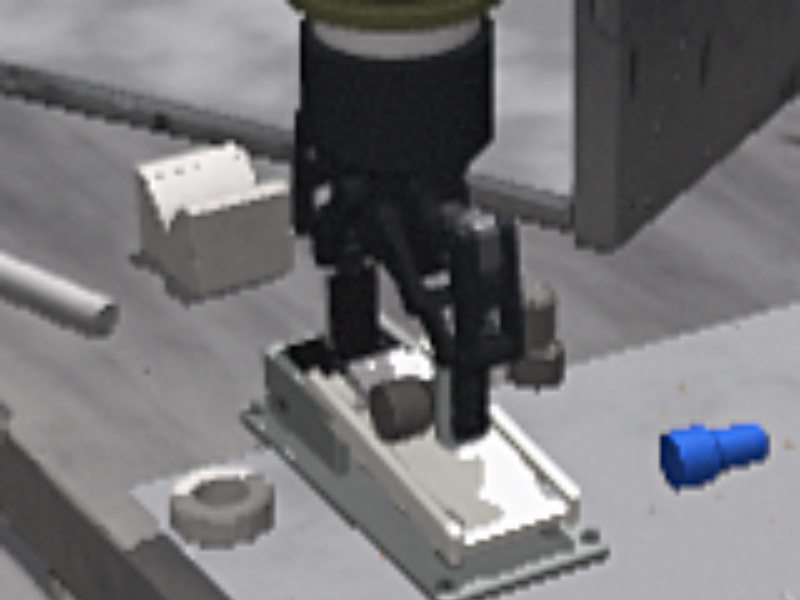

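The die at (405,408) has hopped over the lip and is against the catch finger at (462,420). I'll let it settle and check that it's at rest.

apply_moves([
  [0,0,0,0,0,0],
  [0,0,0,0,0,0],
  [0,0,0,0,0,0],
  [0,0,0,0,0,0],
  [0,0,0,0,0,0],
])

```text
time: 5.95
tool_pos: [463.5, 38.9, 25.6]
tcp_rot: [180.0, 0.0, 178.0]
ft_force: [0.0, -0.2, 5.2]
finger_gap: 85.0
grip_force: 2.2
```

apply_moves([
  [0,0,0,0,0,0],
  [0,0,0,0,0,0],
  [0,0,0,0,0,0],
  [0,0,0,0,0,0],
  [0,0,0,0,0,0],
])

```text
time: 6.58
tool_pos: [463.5, 38.9, 25.6]
tcp_rot: [180.0, 0.0, 178.0]
ft_force: [2.1, 0.4, 4.3]
finger_gap: 85.4
grip_force: 2.3
```

```bash
python3 - <<'E'
from h import *
from bench import sense
import time
c="scene";p,d=eyes.snapshot(c);p2,_=eyes.snapshot(c)
for _ in range(5): p3,d3=eyes.snapshot(c)
s=sense();print(s['time'],s['tool_pos'],s['ft_force'],s['grip_force'])
print("diff",abs(p[230:280,250:300].astype(int)-p3[230:280,250:300]).mean())
W=world(c,d3);m=(d3>0)&(abs(W[...,0]-462)<24)&(W[...,1]>0)&(W[...,1]<60)&(W[...,2]>42)&(W[...,2]<60)&(p3.max(2)<130)
print(np.percentile(W[m],[5,50,95],axis=0).round(1))
cv2.imwrite("pics/a5.png",cv2.resize(p3[177:317,192:352,::-1],None,fx=5,fy=5)[:600,:800])
E
```

```text
6.925 [463.46958019  38.90154601  25.57993221] [2.38268107 0.29447602 5.08514163] 2.2652433496477897
diff 1.6302666666666668
[[439.1   1.5  42.4]
 [442.9   8.3  53.5]
 [456.6  51.8  58.4]]
```

View pics/a5.png

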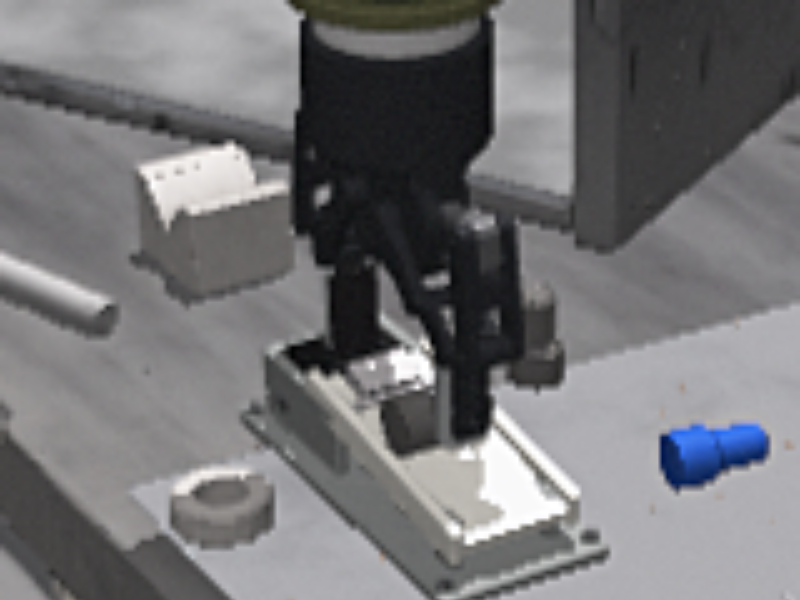

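The die at (415,420) rests on the chute past the lip, leaning on the catch finger. The bystanders in view have not moved.

```bash
python3 -c "
from bench import job
print(job.hand_in())"
```

```text
the job is handed in; nothing more can be done
None
```

The key is pressed and the die is at rest on the chute past the lip, leaning against the catch finger; I handed the job in at about 7 s, and the judge returned no verdict.

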